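Lock the top jar onto the bead tower

ROBOT

A 7-joint arm with a two-finger parallel gripper is mounted at the origin on the work surface. World frame = base frame: x ahead of the robot, y to its left, z up, the work surface at z = 0. Lengths are in m, angles in rad, forces in N, time in s.
With the tool pointing down it reaches from about 0.4 to 0.85 m from the base axis. Payload 4.5 kg.
Tool frame: the origin (TCP) lies on the centre line of the jaws, within the pads' length; the fingertips stand 14 mm ahead of it and the grasp point (between the pads) lies 5 mm behind it; y points along the fingers, z is the direction in which the jaws open and shut, and the axes are right-handed (so a half turn about y gives the same grasp; the last joint's range is limited). The gripper opens to 88 mm and grips with 3 to 60 N. Pads are 18 mm wide; open, the fingers measure 123 mm over their backs; the gripper's body (75 mm by 187 mm) begins 45 mm behind the grasp point.
Start: joints at [-1.093, 0.689, -0.195, 1.565, 0.157, 0.902, -0.215], TCP at [0.268, 0.564, 0.253] pointing down, gripper open.
Joint ranges: [-3.01, 3.01], [-0.46, 2.08], [-1.47, 1.51], [0.13, 2.56], [-1, 4.14], [0.04, 2.09], [-2.66, 2.66]. Speed limits (rad/s): [2.57, 2.57, 3.14, 3.14, 3.14, 3.14, 3.14].

INTERFACE

Orientations are given as a unit quaternion [x, y, z, w].
In Python, from plant import get_state, imaging, job gives the robot as it stands.
- The arm moves only by the tool send_rows, never from a script. Its argument "motion" is a list that holds one entry, the list of rows, each a list of 7 numbers: the turn, a rotation vector about the tool's x, y, z scaled (see below), then the shift along the tool's x, y, z scaled (see below), then the gripper's target within -1 to 1 (shut at 1, half-way at 0, fully open at -1). In form: [[[rx, ry, rz, tx, ty, tz, gripper], ...]]. A call has exactly 5 rows; each row shifts and turns the commanded pose from where the row before left it, along the tool's axes as they then stand; what a row does not reach is not made up. The controller multiplies each number of a shift by 0.02 m and each number of a turn by 0.08 rad. A row lasts 1/12 s, in which the tool goes at most 41.7 mm and 7.16 degrees, less where a joint would pass 70% of its speed; a pose out of reach is approached as far as the arm can. A call with a number of a shift or a turn outside -1 to 1 is refused whole. A call with a gripper value outside its range is refused whole. The fingers move at their own pace and stop on an object; "force" is the grip in N (left out, the last holds). Time passes only in rows, so rows that do not move let the fingers close, or fill a call up. It gives the time, the measured TCP pose, the force and the opening at its end, in the units of the state.
- get_state(): the state, without advancing time (a new reading comes with each control period).
- imaging.snapshot(name): name is "side" or "top" or "wrist"; returns a dict with "img" (400x640x3 uint8, red, green, blue), "camera_matrix" (3x3 intrinsics, pixels), "dist_coeffs" ([k1, k2, p1, p2, k3] as OpenCV has them; the pictures are not rectified), "R" (3x3) and "t" (3): a world point X has camera coordinates R X + t; the wrist camera has in their place "hand_eye" (4x4, takes a point from camera to tool coordinates, whose origin is the TCP and whose axes are the tool frame's). Camera axes: x right, y down, z forward; pixel columns grow to the right and rows downward; lengths in m; the calibration is good to about 2 mm. A picture is of the moment at which its call begins: read the wrist's pose just before it. There is no depth.
- job.finish_job(): hands the job in, once; it reports no verdict.
The state is a dict: "clock": time; "q": joint angles; "qd": joint speeds; "joint_torque": joint torques, N m; "tool_pos": TCP position; "eef_rot": TCP orientation; "contact_force": force on the tool from outside, world axes, zero at the start; "moment": the same for the moment, N m; "opening": opening from 0.0 (shut) to 1.0 (fully open).
Only numpy, scipy, OpenCV 4.12 (cv2) and the standard library are available. Lean on these libraries where they do the work, as an engineer would, in place of code of your own. Each camera call takes 0.05 s, during which the arm holds its last target.

TASK

On the craft table of the day room, pick up the jar that has two small ears at its foot, set it down into the collar of the open base with its ears through the two gaps, and turn it clockwise (seen from above) a quarter turn to its stop, so that it is locked on fully home. Then let go, and leave the look-alike jar without ears where it stands.

Things in the scene. Friction and masses are not known exactly. Their poses are not given: they have to be found in the camera images.
- tier_mid (a point): Centre (43.5 mm above underside) of the loose white jar to lock on, 120 g. Round drum 58 mm across, 45 mm high; on its flat top stands a grip tab 16 mm thick, 50 long, 42 high (45 to 87 mm above underside), centred. At its foot two opposite ears, 16 mm wide, 8 high, 86 mm over both tips. x: along the tab and through both ears, y: across the tab, z: up. A half turn makes no difference.
- base_seat (a point): Centre of the seat of the open white base, stuck fast to the table. Base 104 mm across; seat 50 mm, rim 68 mm above table. Collar 96 mm across inside; a 6 mm thick lip narrows its mouth to 74 mm, with 12 mm height under it. Two opposite gaps in the lip, 64 degrees (40 mm) wide, centred on +x and -x, let the ears down to the seat. z: up. The far base already bearing a jar is not this one.
- base_rib (a point): Small grey rib on top of the base's lip, 45 mm from its axis on the base's +y side (a like one at -y), 71 mm above the table: the locked place of the ears. From the gaps the jar turns freely clockwise, seen from above, the ears sliding under the lip, to a rigid stop at about 93 degrees; counter-clockwise is blocked after some 20 degrees. Axes as the base's.
- plain_mid (a point): Centre, half-way up (43.5 mm above its underside), of a look-alike loose white jar with the same drum and tab but no ears at its foot. x along its tab, z up. To be left where it stands.
Things that resemble listed ones, but are neither listed nor needed, are in the scene too. Leave any orange or red look-alike of the part that bears tier_mid alone.

How it is judged:
On the way:
1. the eared jar stands down in the collar of the open base, within 6 mm of its seat (horizontal distance between tier_mid and base_seat below 0.012 m and z of tier_mid in the frame of base_seat below 0.0495 m and angle between tier_mid's own z axis and vertical below 0.2 rad), for 0.1 s.
At the end, for the whole second after the job is handed in: The eared jar stands upright (within about 10 degrees) in the collar of the open base, centred within 12 mm and within 6 mm of the seat, its ears turned under the lip to within 20 degrees of the base's y axis (a quarter turn from the gaps), and it is let go (horizontal distance between tier_mid and base_seat below 0.012 m and z of tier_mid in the frame of base_seat between 0.035 and 0.0495 m and angle between tier_mid's own z axis and vertical below 0.17 rad and angle between the x axis of tier_mid and the y axis of base_seat, either way round below 0.35 rad); the robot touches nothing.
It fails at once if the look-alike jar without ears is moved by more than 30 mm (distance of plain_mid from where it was at the start of the episode above 0.03 m).
It also fails if it takes over 42 s, if anything falls off the work surface, if the arm or the gripper's body presses on something with over 40 N, if the wrist force passes 120 N, or if a joint passes its speed limit or range.

## Working session

There is one attempt and no reset: what is moved stays moved. The work goes in short steps, Python scripts to look and compute and a tool call to move; the robot and the scene stay as the last step left them, time stands still between calls to the robot, and variables do not carry over. Pictures are saved under pics/ and viewed, and the job is handed in when it is done.

Besides the shell and the picture viewer there is one more tool, called after "Request:" as a command line: name --argument value ..., lists and objects as JSON in quotes. send_rows: Moves the arm, as the interface text tells. Its arguments: {"type":"object","properties":{"motion":{"type":"array"},"force":{"type":"number"}},"required":["motion"]}

```bash
mkdir -p pics; ls
python3 - <<'E'
from plant import get_state, imaging, job
import cv2,numpy as np
s=get_state();print(s)
for n in ["side","top","wrist"]:
    d=imaging.snapshot(n);cv2.imwrite(f"pics/{n}0.png",d["img"][:,:,::-1])
    print(n,{k:np.round(v,4).tolist() for k,v in d.items() if k!="img"})
E
```

```text
pics
{'clock': 0.0, 'q': array([-1.09317871,  0.68997824, -0.19452151,  1.56634134,  0.15733878,
        0.9024697 , -0.21510047]), 'qd': array([-0.00167993,  0.00107176, -0.00090945,  0.00075027,  0.00069881,
       -0.00136735,  0.00049548]), 'joint_torque': array([-2.17312436e-04, -5.27557504e+01, -1.26670003e+00, -1.53431386e+01,
       -5.26096125e-02,  6.63566592e-03,  1.56446572e-04]), 'tool_pos': array([0.26815933, 0.5638889 , 0.2519145 ]), 'eef_rot': array([ 0.69040705, -0.15567635,  0.15550239, -0.68914583]), 'contact_force': array([-0.90040027,  0.20042934, -1.15132123]), 'moment': array([0.02128817, 0.04446485, 0.01290581]), 'opening': 1.0018243962880342}
side {'camera_matrix': [[448.3837, 0.0, 327.6193], [0.0, 448.3837, 196.1423], [0.0, 0.0, 1.0]], 'dist_coeffs': [0.0395, 0.0, 0.0, 0.0, 0.0], 'R': [[0.9532, -0.302, -0.0155], [-0.226, -0.6776, -0.6998], [0.2008, 0.6705, -0.7142]], 't': [-0.567, 0.1526, 1.0159]}
top {'camera_matrix': [[437.3383, 0.0, 318.6389], [0.0, 437.3383, 206.5931], [0.0, 0.0, 1.0]], 'dist_coeffs': [-0.0968, 0.0, 0.0, 0.0, 0.0], 'R': [[0.0149, -0.9999, 0.0016], [-0.9806, -0.0149, -0.1955], [0.1955, 0.0013, -0.9807]], 't': [-0.0511, 0.5942, 0.9093]}
wrist {'camera_matrix': [[315.2011, 0.0, 317.1627], [0.0, 315.2011, 197.7166], [0.0, 0.0, 1.0]], 'dist_coeffs': [-0.0477, 0.0, 0.0, 0.0, 0.0], 'hand_eye': [[-0.0002, 0.9582, 0.286, -0.0735], [0.0002, -0.286, 0.9582, -0.132], [1.0, 0.0002, -0.0002, 0.001], [0.0, 0.0, 0.0, 1.0]]}
```

View pics/side0.png

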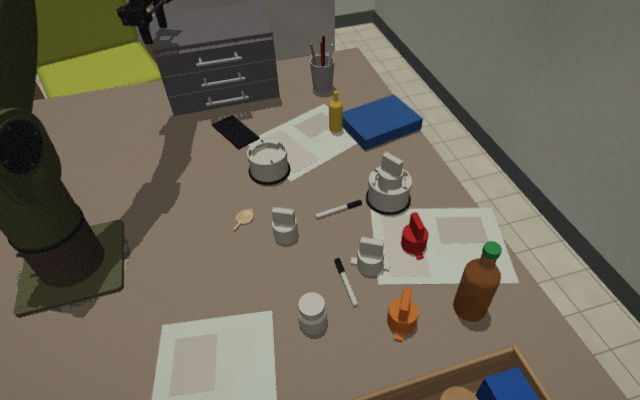

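View pics/top0.png

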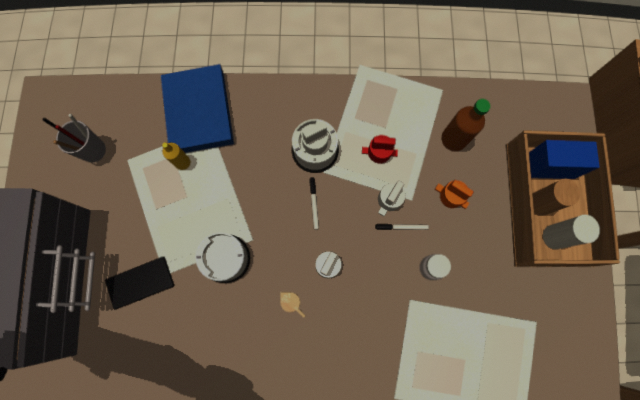

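View pics/wrist0.png

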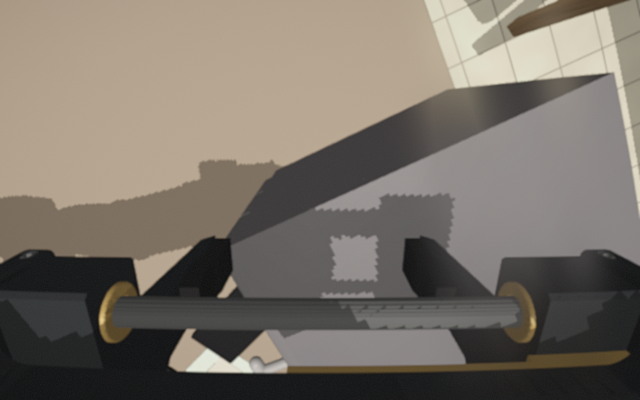

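The side and top views show the eared jar (top ~(393,195), side ~(371,256)), the plain jar (top (329,264)) and the open base (top (222,258), side (268,160)). I'll zoom in on these.

Run:
```python
import cv2,numpy as np
t=cv2.imread("pics/top0.png");s=cv2.imread("pics/side0.png")
def z(i,x,y,w,h,k): return cv2.resize(i[y:y+h,x:x+w],None,fx=k,fy=k,interpolation=cv2.INTER_CUBIC)
a=z(t,360,165,66,60,6);b=z(t,188,228,66,60,6);c=z(s,345,230,66,60,6)[:,:];d=z(s,235,130,66,60,6)
cv2.imwrite("pics/zoom0.png",np.vstack([np.hstack([a,b]),np.hstack([c,d])])[:, :][:720])
cv2.imwrite("pics/zt.png",np.hstack([a,b]));cv2.imwrite("pics/zs.png",np.hstack([c,d]))
```

```text
(no output)
```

View pics/zt.png

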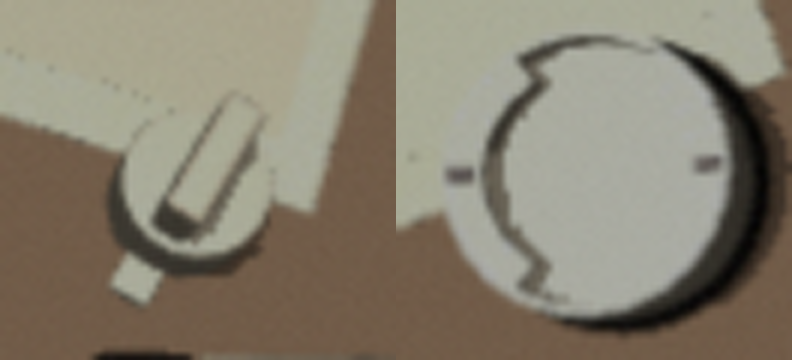

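View pics/zs.png

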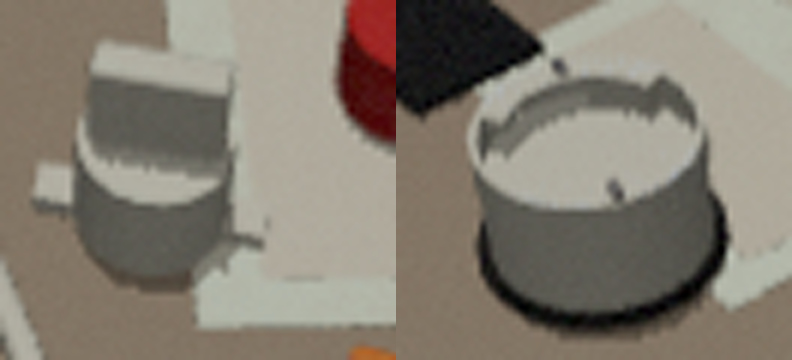

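```bash
cat > h.py <<'E'
from plant import get_state, imaging, job
import cv2,numpy as np
from scipy.spatial.transform import Rotation as Ro
def cast(d,px,z):
    K=d["camera_matrix"];px=np.array(px,float).reshape(-1,1,2)
    u=cv2.undistortPoints(px,K,d["dist_coeffs"]).reshape(-1,2)
    if "R" in d: R=np.array(d["R"]).T;o=-R@np.array(d["t"])
    else:
        s=d["state"];T=np.eye(4);T[:3,:3]=Ro.from_quat(s["eef_rot"]).as_matrix();T[:3,3]=s["tool_pos"]
        T=T@np.array(d["hand_eye"]);R=T[:3,:3];o=T[:3,3]
    r=np.c_[u,np.ones(len(u))]@R.T
    return o+r*((z-o[2])/r[:,2])[:,None]
def wrist():
    s=get_state();d=imaging.snapshot("wrist");d["state"]=s;return d
E
python3 - <<'E'
from h import *
t=imaging.snapshot("top");s=imaging.snapshot("side")
def rep(n,p):
    v=p[1]-p[0];print(n,p.round(4).tolist(),'mid',p.mean(0).round(4),'len',np.linalg.norm(v).round(4),'ang',np.degrees(np.arctan2(v[1],v[0])).round(2))
rep("rib top",cast(t,[[198.7,257.2],[239.8,255.2]],.071))
rep("rib side",cast(s,[[262.3,141.0],[271.5,161.3]],.071))
Z=lambda a,x,y:np.array(a)/6+[x,y]
def tab(n,d,c):
    p=cast(d,c,.087);m=np.array([(p[0]+p[1])/2,(p[2]+p[3])/2]);print('w',np.linalg.norm(p[0]-p[1]).round(4));rep(n,m)
tab("tab top",t,Z([(235,92),(265,112),(203,227),(170,205)],360,165))
tab("tab side",s,Z([(97,42),(93,70),(228,93),(232,66)],345,230))
# gap edges top at z=.068
rep("plain top",cast(t,[[329,264],[329,265]],.06))
for n in [t,s]: pass
S=get_state();print(S["clock"]);print(Ro.from_quat(S["eef_rot"]).as_matrix().round(3))
E
```

```text
rib top [[0.4775, 0.2143, 0.071], [0.4836, 0.1254, 0.071]] mid [0.4805 0.1699 0.071 ] len 0.0892 ang -86.08
rib side [[0.479, 0.21, 0.071], [0.4844, 0.1214, 0.071]] mid [0.4817 0.1657 0.071 ] len 0.0888 ang -86.55
w 0.013
tab top [[0.6467, -0.2224, 0.087], [0.604, -0.1984, 0.087]] mid [ 0.6254 -0.2104  0.087 ] len 0.049 ang 150.68
w 0.0127
tab side [[0.6059, -0.2003, 0.087], [0.6465, -0.2247, 0.087]] mid [ 0.6262 -0.2125  0.087 ] len 0.0474 ang -30.92
plain top [[0.4687, -0.0664, 0.06], [0.4666, -0.0664, 0.06]] mid [ 0.4677 -0.0664  0.06  ] len 0.0022 ang -179.38
0.25
[[ 0.903 -0.     0.429]
 [-0.429 -0.001  0.903]
 [ 0.    -1.    -0.001]]
```

Base centre is about (0.481, 0.168) with its x axis at about 3.7°. The jar is at about (0.626, −0.2115) with its tab at about −30.8°, and the top and side views agree. I'll move over the jar with the gripper half open.

Request:
send_rows --motion '[[[0, 0, 0, 1, 0, -0.83, 0], [0, 0, 0, 1, 0, -0.83, 0], [0, 0, 0, 1, 0, -0.83, 0], [0, 0, 0, 1, 0, -0.83, 0], [0, 0, 0, 1, 0, -0.83, 0]]]' --force 30

```text
clock: 0.67
tool_pos: [0.3234, 0.4454, 0.2527]
eef_rot: [0.69, -0.155, 0.156, -0.69]
contact_force: [1.1, -0.1, -1.5]
opening: 0.646
```

Request:
send_rows --motion '[[[0, 0, 0, 1, 0, -0.83, 0], [0, 0, 0, 1, 0, -0.83, 0], [0, 0, 0, 1, 0, -0.83, 0], [0, 0, 0, 1, 0, -0.83, 0], [0, 0, 0, 1, 0, -0.83, 0]]]'

```text
clock: 1.08
tool_pos: [0.3781, 0.3275, 0.2528]
eef_rot: [-0.69, 0.156, -0.156, 0.69]
contact_force: [0.4, -0.3, 0.6]
opening: 0.499
```

Request:
send_rows --motion '[[[0, 0, 0, 1, 0, -0.83, 0], [0, 0, 0, 1, 0, -0.83, 0], [0, 0, 0, 1, 0, -0.83, 0], [0, 0, 0, 1, 0, -0.83, 0], [0, 0, 0, 1, 0, -0.83, 0]]]'

```text
clock: 1.5
tool_pos: [0.4328, 0.2096, 0.2528]
eef_rot: [-0.69, 0.156, -0.156, 0.69]
contact_force: [0.3, 0.6, -0.5]
opening: 0.5
```

Request:
send_rows --motion '[[[0, 0, 0, 1, 0, -0.83, 0], [0, 0, 0, 1, 0, -0.83, 0], [0, 0, 0, 1, 0, -0.83, 0], [0, 0, 0, 1, 0, -0.83, 0], [0, 0, 0, 1, 0, -0.83, 0]]]'

```text
clock: 1.92
tool_pos: [0.4875, 0.0916, 0.2528]
eef_rot: [-0.69, 0.156, -0.156, 0.69]
contact_force: [0.3, -0.4, -0.3]
opening: 0.501
```

Request:
send_rows --motion '[[[0, 0, 0, 1, 0, -0.83, 0], [0, 0, 0, 1, 0, -0.83, 0], [0, 0, 0, 1, 0, -0.83, 0], [0, 0, 0, 1, 0, -0.83, 0], [0, 0, 0, 1, 0, -0.83, 0]]]'

```text
clock: 2.33
tool_pos: [0.5421, -0.0263, 0.2527]
eef_rot: [-0.69, 0.156, -0.156, 0.69]
contact_force: [-0.5, 1.4, 0.2]
opening: 0.503
```

Request:
send_rows --motion '[[[0, 0, 0, 1, 0, -0.83, 0], [0, 0, 0, 1, 0, -0.83, 0], [0, 0, 0, 1, 0, -0.83, 0], [0, 0.6, 0, 0, 0, 0, 0], [0, 0.6, 0, 0, 0, 0, 0]]]'

```text
clock: 2.75
tool_pos: [0.5748, -0.0983, 0.2523]
eef_rot: [0.681, -0.191, 0.191, -0.681]
contact_force: [0.4, 0.5, -0.6]
opening: 0.502
```

Run:
```python
from h import *
d=wrist();s=d["state"];cv2.imwrite("pics/w1.png",d["img"][:,:,::-1])
R=Ro.from_quat(s["eef_rot"]).as_matrix()
print(s["clock"],s["tool_pos"],R.round(3),s["q"].round(2),s["opening"])
```

```text
2.75 [ 0.57482095 -0.09830312  0.25231216] [[ 0.855  0.     0.519]
 [-0.519 -0.001  0.855]
 [ 0.    -1.    -0.001]] [ 0.23  0.64 -0.25  1.69  0.2   0.83  0.93] 0.501704476619169
```

View pics/w1.png

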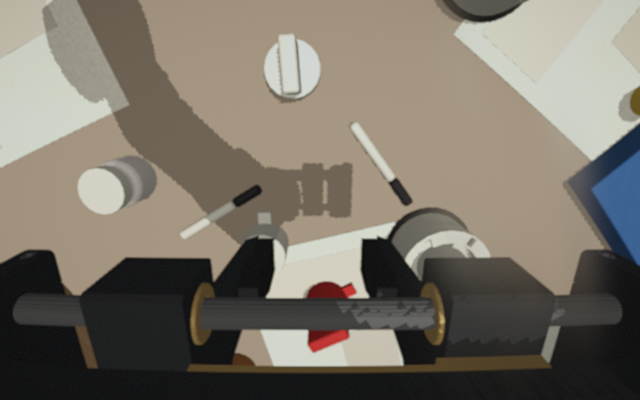

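Request:
send_rows --motion '[[[0, 0, 0, 1, 0.2, -0.7, 0], [0, 0, 0, 1, 0.2, -0.7, 0], [0, 0, 0, 1, 0.2, -0.7, 0], [0, 0, 0, 1, 0.2, -0.7, 0], [0, 0, 0, 1, 0.2, -0.7, 0]]]'

```text
clock: 3.22
tool_pos: [0.6246, -0.2079, 0.2325]
eef_rot: [-0.682, 0.188, -0.188, 0.682]
contact_force: [0.5, -0.1, 0.5]
opening: 0.504
```

Request:
send_rows --motion '[[[0, 0, 0, 1, 0.2, 0, 0], [0, 0, 0, 0.5, 0.2, 0, 0], [0, 0, 0, 0, 0.2, 0, 0], [0, 0, 0, 0, 0.2, 0, 0], [0, 0, 0, 0, 0, 0, 0]]]'

```text
clock: 3.63
tool_pos: [0.6489, -0.2213, 0.2155]
eef_rot: [-0.681, 0.189, -0.187, 0.682]
contact_force: [-0.2, 0.5, 0.4]
opening: 0.5
```

Run:
```python
from h import *
d=wrist();s=d["state"];cv2.imwrite("pics/w2.png",d["img"][:,:,::-1])
import pickle;pickle.dump(d,open("w2.pkl","wb"))
R=Ro.from_quat(s["eef_rot"]).as_matrix()
print(s["clock"],s["tool_pos"],R.round(3))
```

```text
3.6333 [ 0.64885667 -0.22132135  0.21554832] [[ 0.859 -0.003  0.513]
 [-0.513  0.001  0.859]
 [-0.003 -1.    -0.   ]]
```

View pics/w2.png

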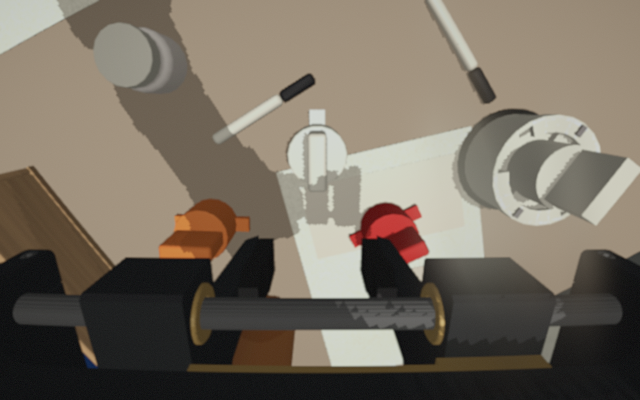

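Run:
```python
import cv2
i=cv2.imread("pics/w2.png")[100:215,260:375]
cv2.imwrite("pics/w2z.png",cv2.resize(i,None,fx=5,fy=5,interpolation=cv2.INTER_CUBIC))
```

```text
(no output)
```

View pics/w2z.png

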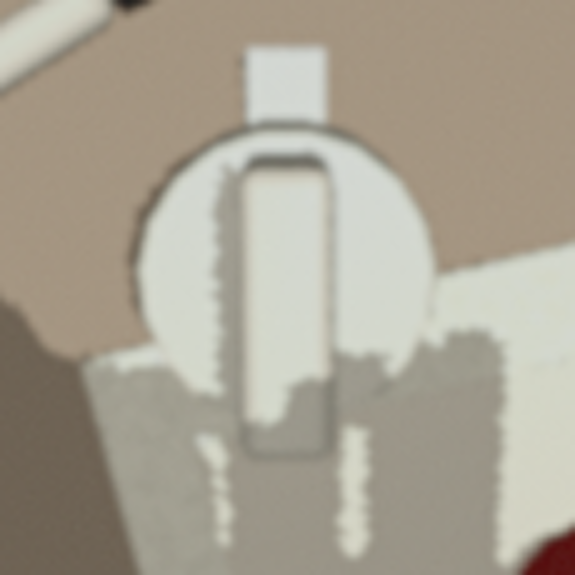

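Run:
```python
from h import *
import pickle
d=pickle.load(open("w2.pkl","rb"));s=d["state"]
p=cast(d,[[317.3,133],[317.5,191.4],[309,160],[326.2,160]],.087)
c=(p[0]+p[1])/2;v=p[0]-p[1];print(c,np.linalg.norm(v),np.degrees(np.arctan2(v[1],v[0])),np.linalg.norm(p[2]-p[3]))
R=Ro.from_quat(s["eef_rot"]).as_matrix()
for q in (c,np.array([.626,-.2115,.087])): print(R.T@(q-s["tool_pos"]))
```

```text
[ 0.62666749 -0.2067722   0.087     ] 0.04933673764101168 149.382224683947 0.014340388576065234
[-0.02611911  0.12862796  0.00116118]
[-0.02426913  0.12862374 -0.00324055]
```

Request:
send_rows --motion '[[[0, 0, 0, -0.6, 0.5, 0, 0], [0, 0, 0, -0.65, 1, 0, 0], [0, 0, 0, 0, 1, 0, 0], [0, 0, 0, 0, 1, 0, 0], [0, 0, 0, 0, 1, 0, 0]]]'

```text
clock: 4.1
tool_pos: [0.6283, -0.2089, 0.1268]
eef_rot: [-0.682, 0.188, -0.188, 0.682]
contact_force: [0.5, -0.8, -0.5]
opening: 0.501
```

Request:
send_rows --motion '[[[0, 0, 0, 0, 1, 0, 0], [0, 0, 0, 0, 1, 0, 0], [0, 0, 0, 0, 0.5, 0, 0], [0, 0, 0, 0, 0.5, 0, 0], [0, 0, 0, 0, 0, 0, 0]]]'

```text
clock: 4.52
tool_pos: [0.6276, -0.2091, 0.0654]
eef_rot: [-0.682, 0.189, -0.187, 0.682]
contact_force: [0.3, -0.6, -0.6]
opening: 0.496
```

Run:
```python
from h import *
t=imaging.snapshot("side")["img"][:,:,::-1]
cv2.imwrite("pics/s1.png",cv2.resize(t[150:350,250:500],None,fx=3,fy=3))
s=get_state();print(s["clock"],s["tool_pos"],s["contact_force"])
```

```text
4.5667 [ 0.62835751 -0.20936037  0.06654501] [-0.62206991  0.2608594   0.16215939]
```

View pics/s1.png

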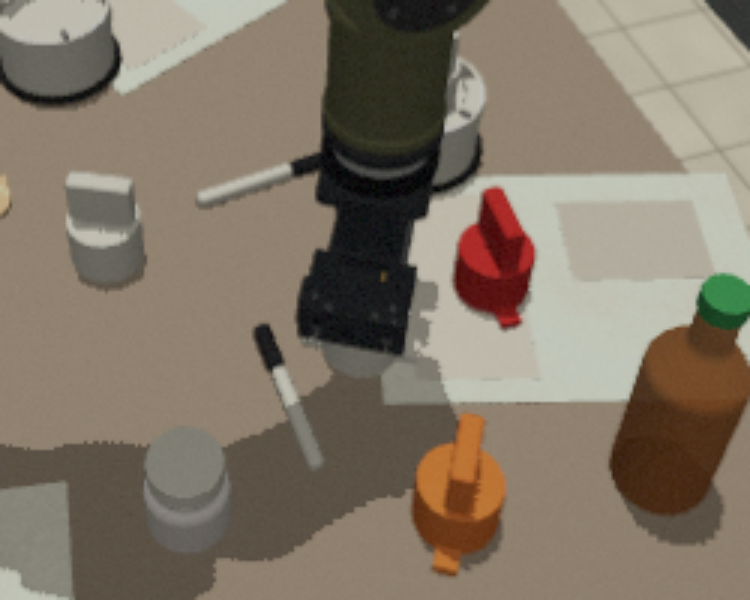

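The gripper body sits above the jar and is clear of the red one. Closing.

Request:
send_rows --motion '[[[0, 0, 0, 0, 0, 0, 1], [0, 0, 0, 0, 0, 0, 1], [0, 0, 0, 0, 0, 0, 1], [0, 0, 0, 0, 0, 0, 1], [0, 0, 0, 0, 0, 0, 1]]]' --force 35

```text
clock: 4.98
tool_pos: [0.629, -0.2099, 0.0674]
eef_rot: [-0.681, 0.188, -0.189, 0.682]
contact_force: [-0.7, -0.5, 2.5]
opening: 0.175
```

Request:
send_rows --motion '[[[0, 0, 0, 0, 0, 0, 1], [0, 0, 0, 0, -0.5, 0, 1], [0, 0, 0, 0, -1, 0, 1], [0, 0, 0, 0, -1, 0, 1], [0, 0, 0, 0, -1, 0, 1]]]'

```text
clock: 5.4
tool_pos: [0.6281, -0.2096, 0.1376]
eef_rot: [-0.681, 0.189, -0.188, 0.682]
contact_force: [-0.4, 0.1, -1.6]
opening: 0.177
```

Request:
send_rows --motion '[[[0, 0, 0, 0, -1, 0, 1], [0, 0, 0, 0, -1, 0, 1], [0, 0, 0, 0, -1, 0, 1], [0, 0, 0, 0, -0.5, 0, 1], [0, 0, 0, 0, 0, 0, 1]]]'

```text
clock: 5.82
tool_pos: [0.63, -0.2101, 0.2095]
eef_rot: [-0.681, 0.187, -0.19, 0.682]
contact_force: [0.2, -0.8, -2.1]
opening: 0.178
```

Run:
```python
from h import *
s=get_state();R=Ro.from_quat(s["eef_rot"]).as_matrix()
print(s["clock"],s["tool_pos"],s["contact_force"],s["opening"]*88,R.round(4),np.degrees(np.arctan2(R[1,2],R[0,2])))
d=(np.array([.481,.168,.2])-s["tool_pos"]);print(R.T@d)
```

```text
5.8167 [ 0.63000776 -0.21005271  0.20948884] [ 0.23757166 -0.76909341 -2.08448924] 15.643137860780005 [[ 0.8577  0.0047  0.5141]
 [-0.5141 -0.0011  0.8577]
 [ 0.0046 -1.      0.0015]] 59.06467453907724
[-0.32219882  0.00836624  0.2476593 ]
```

Grip opening is 15.6 mm, so the jar is held by its tab. Carrying it to above the base.

Request:
send_rows --motion '[[[0, 0, 0, -0.5, 0, 0.39, 1], [0, 0, 0, -1, 0, 0.77, 1], [0, 0, 0, -1, 0, 0.77, 1], [0, 0, 0, -1, 0, 0.77, 1], [0, 0, 0, -1, 0, 0.77, 1]]]'

```text
clock: 6.23
tool_pos: [0.5856, -0.1029, 0.2053]
eef_rot: [0.682, -0.19, 0.188, -0.681]
contact_force: [-0.5, 0.2, -2.2]
opening: 0.18
```

Request:
send_rows --motion '[[[0, 0, 0, -1, 0, 0.77, 1], [0, 0, 0, -1, 0, 0.77, 1], [0, 0, 0, -1, 0, 0.77, 1], [0, 0, 0, -1, 0, 0.77, 1], [0, 0, 0, -1, 0, 0.77, 1]]]'

```text
clock: 6.65
tool_pos: [0.5395, 0.0144, 0.2056]
eef_rot: [0.682, -0.189, 0.188, -0.681]
contact_force: [-0.6, -0.2, -0.9]
opening: 0.179
```

Request:
send_rows --motion '[[[0, 0, 0, -1, 0, 0.77, 1], [0, 0, 0, -1, 0, 0.77, 1], [0, 0, 0, -1, 0, 0.77, 1], [0, 0, 0, -0.5, 0, 0.38, 1], [0, -0.5, 0, 0, 0, 0, 1]]]'

```text
clock: 7.07
tool_pos: [0.5062, 0.0998, 0.2058]
eef_rot: [-0.685, 0.174, -0.171, 0.686]
contact_force: [-0.2, 0.4, -1.3]
opening: 0.177
```

Request:
send_rows --motion '[[[0, -1, 0, 0, 0, 0, 1], [0, -1, 0, 0, 0, 0, 1], [0, -1, 0, 0, 0, 0, 1], [0, -1, 0, 0, 0, 0, 1], [0, -1, 0, 0, 0, 0, 1]]]'

```text
clock: 7.48
tool_pos: [0.5077, 0.0954, 0.2057]
eef_rot: [0.706, -0.035, 0.033, -0.706]
contact_force: [0.2, -0.8, -1.9]
opening: 0.176
```

Request:
send_rows --motion '[[[0, -1, 0, 0, 0, 0, 1], [0, -1, 0, 0, 0, 0, 1], [0, 0, 0, 0, 0, 0, 1], [0, 0, 0, 0, 0, 0, 1], [0, 0, 0, 0, 0, 0, 1]]]'

```text
clock: 7.9
tool_pos: [0.5081, 0.0955, 0.2062]
eef_rot: [0.707, 0.02, -0.021, -0.707]
contact_force: [-0.7, 0.0, -0.6]
opening: 0.178
```

Run:
```python
from h import *
import pickle
d=wrist();s=d["state"];cv2.imwrite("pics/w3.png",d["img"][:,:,::-1]);pickle.dump(d,open("w3.pkl","wb"))
R=Ro.from_quat(s["eef_rot"]).as_matrix()
print(s["clock"],s["tool_pos"],s["contact_force"],s["opening"]*88,R.round(4),np.degrees(np.arctan2(R[1,2],R[0,2])))
t=imaging.snapshot("side")["img"][:,:,::-1]
cv2.imwrite("pics/s3.png",cv2.resize(t[60:220,180:380],None,fx=4,fy=3.75))
t=imaging.snapshot("top")["img"][:,:,::-1]
cv2.imwrite("pics/t3.png",cv2.resize(t[180:340,130:330],None,fx=4,fy=3.75))
```

```text
7.9 [0.50810247 0.09546766 0.20620547] [-0.66615658  0.02410329 -0.63061839] 15.63238459789486 [[ 9.983e-01 -1.100e-03 -5.810e-02]
 [ 5.810e-02 -1.000e-04  9.983e-01]
 [-1.100e-03 -1.000e+00 -1.000e-04]] 93.33355523789284
```

View pics/w3.png

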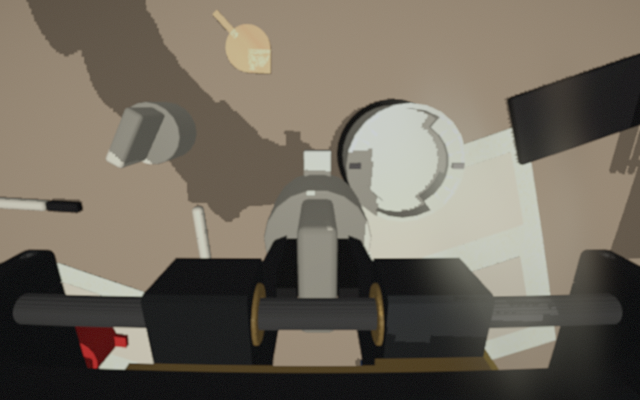

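View pics/s3.png

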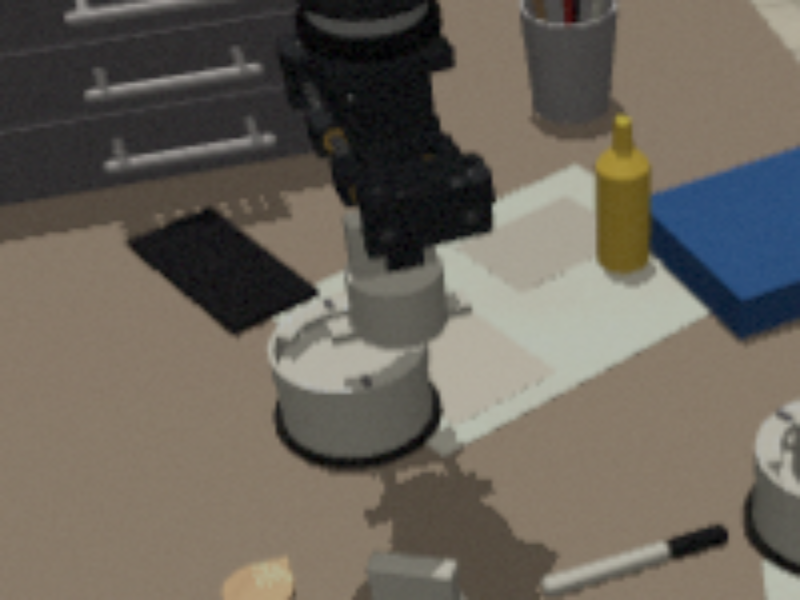

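Run:
```python
import cv2
i=cv2.imread("pics/w3.png")[85:225,295:475]
cv2.imwrite("pics/w3z.png",cv2.resize(i,None,fx=4.2,fy=4.2,interpolation=cv2.INTER_CUBIC))
```

```text
(no output)
```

View pics/w3z.png

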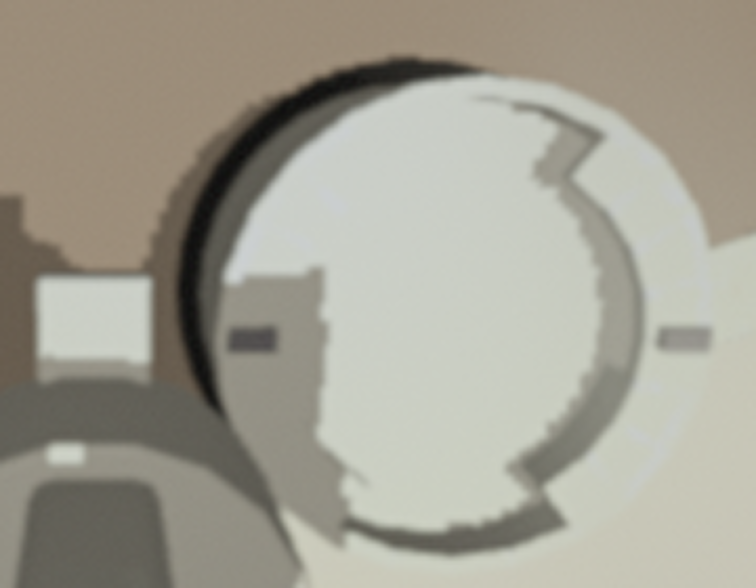

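Run:
```python
from h import *
import pickle
d=pickle.load(open("w3.pkl","rb"));s=d["state"];R=Ro.from_quat(s["eef_rot"]).as_matrix()
p=cast(d,[[355.2,166],[458.1,165.7]],.071);c=p.mean(0);v=p[1]-p[0]
print(p,c,np.linalg.norm(v),np.degrees(np.arctan2(v[1],v[0])))
e=cast(d,[[317.4,150.2],[303.6,150.2],[331.2,150.2]],s["tool_pos"][2]-.0665+.008)
print(e,np.linalg.norm(e[2]-e[1]),'tool frame',(R.T@(e-s["tool_pos"]).T).T)
for b in (c,np.array([.481,.1677,.071])): print('delta',R.T@(b-s["tool_pos"]))
```

```text
[[0.48426395 0.12749672 0.071     ]
 [0.47852299 0.2168171  0.071     ]] [0.48139347 0.17215691 0.071     ] 0.0895046862995952 93.67755758070157
[[0.46191098 0.09360784 0.14770547]
 [0.46239523 0.08528132 0.14770547]
 [0.46142148 0.10193379 0.14770547]] 0.016680911463181486 tool frame [[-0.04615609  0.05855156  0.00083248]
 [-0.04615683  0.05855201 -0.00750811]
 [-0.04616061  0.05855111  0.0091728 ]]
delta [-0.02205335  0.13522595  0.07811992]
delta [-0.02270532  0.13522692  0.07369343]
```

Request:
send_rows --motion '[[[0, 0, 0, -0.2, 0, 0.7, 1], [0, 0, 0, -0.2, 0, 0.8, 1], [0, 0, 0, -0.2, 0, 0.8, 1], [0, 0, 0, -0.2, 0, 0.8, 1], [0, 0, 0, -0.2, 0, 0.7, 1]]]'

```text
clock: 8.47
tool_pos: [0.4836, 0.1715, 0.2068]
eef_rot: [-0.707, -0.021, 0.021, 0.707]
contact_force: [0.2, -0.0, -1.4]
opening: 0.177
```

Request:
send_rows --motion '[[[0, 0, 0, 0, 0.5, 0, 1], [0, 0, 0, 0, 0.7, 0, 1], [0, 0, 0, 0, 0.8, 0, 1], [0, 0, 0, 0, 0, 0, 1], [0, 0, 0, 0, 0, 0, 1]]]'

```text
clock: 8.88
tool_pos: [0.4835, 0.1691, 0.1658]
eef_rot: [0.707, 0.02, -0.022, -0.706]
contact_force: [0.4, 0.3, -2.3]
opening: 0.181
```

Run:
```python
from h import *
import pickle
d=wrist();s=d["state"];pickle.dump(d,open("w4.pkl","wb"))
R=Ro.from_quat(s["eef_rot"]).as_matrix()
print(s["clock"],s["tool_pos"],s["contact_force"],np.degrees(np.arctan2(R[1,2],R[0,2])))
w=cv2.resize(d["img"][100:260,210:430,::-1],(770,560),interpolation=cv2.INTER_CUBIC);cv2.imwrite("pics/w4.png",w)
d=imaging.snapshot("side");pickle.dump(d,open("s4.pkl","wb"));t=d["img"][:,:,::-1]
cv2.imwrite("pics/s4.png",cv2.resize(t[90:190,220:330],None,fx=6,fy=6,interpolation=cv2.INTER_CUBIC))
```

```text
8.8833 [0.48354473 0.16911427 0.16580781] [ 0.37282128  0.30821986 -2.29937556] 93.3967956597828
```

View pics/w4.png

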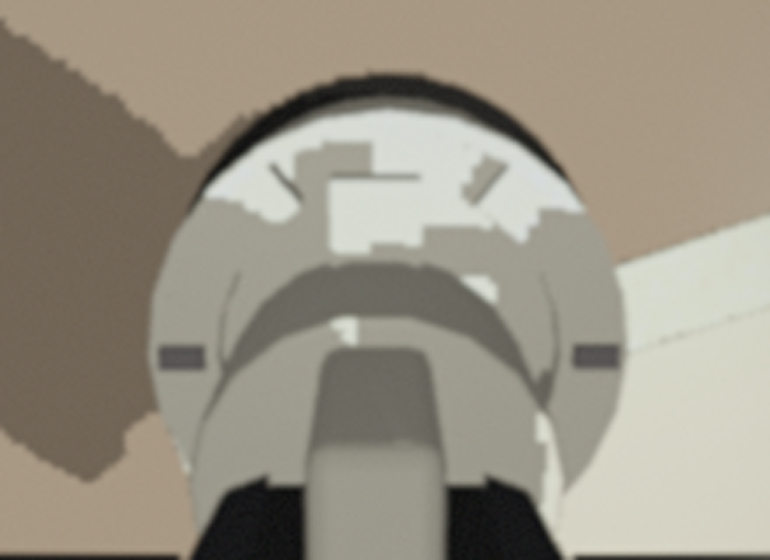

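View pics/s4.png

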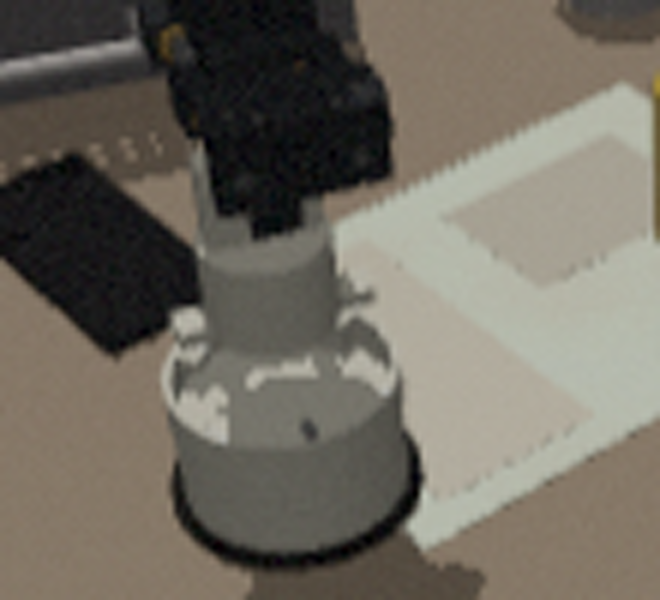

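Run:
```python
from h import *
import pickle
d=pickle.load(open("w4.pkl","rb"));s=d["state"];R=Ro.from_quat(s["eef_rot"]).as_matrix()
Z=lambda a:np.array(a)/3.5+[210,100]
r=cast(d,Z([[182,357],[595,357]]),.071).mean(0)
e=cast(d,Z([[375,177]]),s["tool_pos"][2]-.0585)[0]
f=lambda b:R.T@(b-s["tool_pos"])
print(r,'rib',f(r),'ear tip',f(e),'move',f(r)-f(e)-[.043,0,0])
```

```text
[0.48114332 0.17240355 0.071     ] rib [-0.00199803  0.09480698  0.00357089] ear tip [-0.04592365  0.05859812  0.00067622] move [0.00092562 0.03620887 0.00289467]
```

Wrist view: base about +2.5 mm in tool z from the held jar and about +1 mm in x. I'll correct for that and lower.

Request:
send_rows --motion '[[[0, 0, 0, 0.05, 0, 0.12, 1], [0, 0, 0, 0, 0.4, 0, 1], [0, 0, 0, 0, 0.5, 0, 1], [0, 0, 0, 0, 0.5, 0, 1], [0, 0, 0, 0, 0.4, 0, 1]]]'

```text
clock: 9.4
tool_pos: [0.4844, 0.1725, 0.1294]
eef_rot: [0.707, 0.021, -0.022, -0.707]
contact_force: [0.1, 0.2, -1.4]
opening: 0.178
```

Request:
send_rows --motion '[[[0, 0, 0, 0, 0.2, 0, 1], [0, 0, 0, 0, 0.1, 0, 1], [0, 0, 0, 0, 0.1, 0, 1], [0, 0, 0, 0, 0, 0, 1], [0, 0, 0, 0, 0, 0, 1]]]'

```text
clock: 9.82
tool_pos: [0.4849, 0.1728, 0.1228]
eef_rot: [-0.707, -0.021, 0.021, 0.707]
contact_force: [-0.1, -0.8, -1.3]
opening: 0.178
```

Request:
send_rows --motion '[[[0, 0, 0, 0, 0.1, 0, 1], [0, 0, 0, 0, 0.1, 0, 1], [0, 0, 0, 0, 0.05, 0, 1], [0, 0, 0, 0, 0.05, 0, 1], [0, 0, 0, 0, 0, 0, 1]]]'

```text
clock: 10.23
tool_pos: [0.4848, 0.1728, 0.1173]
eef_rot: [0.707, 0.021, -0.021, -0.707]
contact_force: [-2.1, -0.7, 4.6]
opening: 0.18
```

Run:
```python
from h import *
import pickle
d=wrist();s=d["state"];pickle.dump(d,open("w5.pkl","wb"))
R=Ro.from_quat(s["eef_rot"]).as_matrix()
print(s["clock"],s["tool_pos"],s["contact_force"],np.degrees(np.arctan2(R[1,2],R[0,2])))
w=cv2.resize(d["img"][100:260,210:430,::-1],(770,560),interpolation=cv2.INTER_CUBIC);cv2.imwrite("pics/w5.png",w)
d=imaging.snapshot("side");t=d["img"][:,:,::-1]
cv2.imwrite("pics/s5.png",cv2.resize(t[90:190,220:330],None,fx=6,fy=6,interpolation=cv2.INTER_CUBIC))
```

```text
10.2333 [0.48479038 0.1727559  0.1172935 ] [-2.08277441 -0.65233594  4.62521304] 93.45653527872805
```

View pics/w5.png

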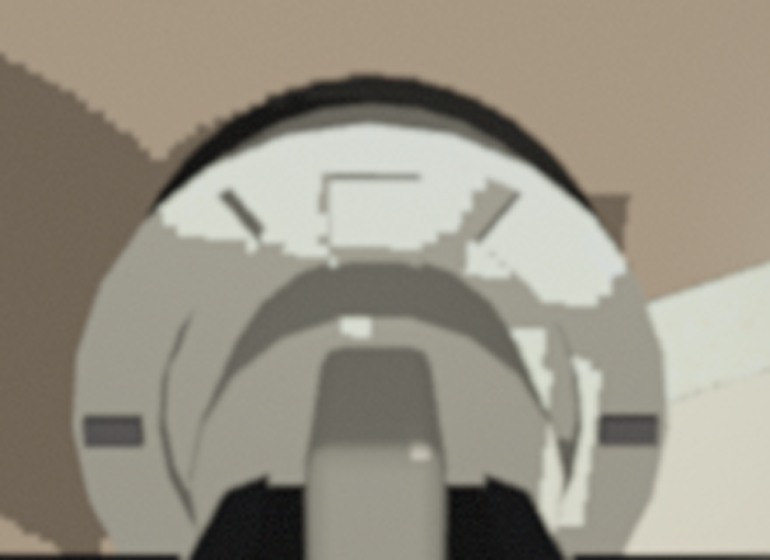

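View pics/s5.png

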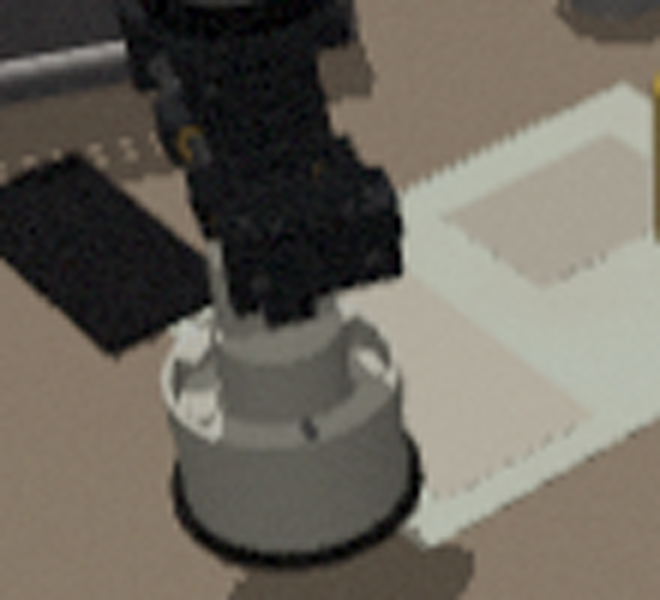

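Run:
```python
from h import *
import pickle
d=pickle.load(open("w5.pkl","rb"));s=d["state"];R=Ro.from_quat(s["eef_rot"]).as_matrix()
Z=lambda a:np.array(a)/3.5+[210,100]
r=cast(d,Z([[113,431],[629,430]]),.071).mean(0)
e=cast(d,Z([[372,177]]),.058)[0]
f=lambda b:R.T@(b-s["tool_pos"])
print(r,'rib',f(r),'ear tip',f(e),'move',f(r)-f(e)-[.043,0,0])
```

```text
[0.48097833 0.17249743 0.071     ] rib [-3.84232327e-03  4.62917085e-02 -2.23432549e-05] ear tip [-0.0458274   0.05927207  0.00015528] move [-0.00101492 -0.01298036 -0.00017762]
```

The jar is seated (contact ~6 N, TCP z 0.117) and centred to ~1 mm with its ears in the gaps. I'll relieve the pressure slightly and turn clockwise (+ about tool y, which points down).

Request:
send_rows --motion '[[[0, 0, 0, -0.05, -0.03, 0, 1], [0, 0.5, 0, 0, 0, 0, 1], [0, 1, 0, 0, 0, -0.012, 1], [0, 1, 0, 0, 0, -0.012, 1], [0, 1, 0, 0, 0, -0.012, 1]]]'

```text
clock: 10.75
tool_pos: [0.484, 0.172, 0.1173]
eef_rot: [-0.703, 0.079, -0.079, 0.703]
contact_force: [0.2, -0.8, -0.8]
opening: 0.177
```

Request:
send_rows --motion '[[[0, 1, 0, 0, 0, -0.012, 1], [0, 1, 0, 0, 0, -0.012, 1], [0, 1, 0, 0, 0, -0.012, 1], [0, 1, 0, 0, 0, -0.012, 1], [0, 1, 0, 0, 0, -0.012, 1]]]'

```text
clock: 11.17
tool_pos: [0.4835, 0.1709, 0.1173]
eef_rot: [-0.673, 0.217, -0.217, 0.673]
contact_force: [0.3, 0.1, -1.0]
opening: 0.18
```

Run:
```python
from h import *
s=get_state()
R=Ro.from_quat(s["eef_rot"]).as_matrix()
print(s["clock"],s["tool_pos"],s["contact_force"],s["moment"],np.degrees(np.arctan2(R[1,2],R[0,2])))
t=imaging.snapshot("side")["img"][:,:,::-1]
cv2.imwrite("pics/s6.png",cv2.resize(t[90:190,220:330],None,fx=6,fy=6,interpolation=cv2.INTER_CUBIC))
```

```text
11.1667 [0.48348236 0.17085709 0.11730728] [ 0.25227033  0.11205985 -0.97524925] [-0.08514461 -0.07617494  0.05400604] 54.26778203693618
```

View pics/s6.png

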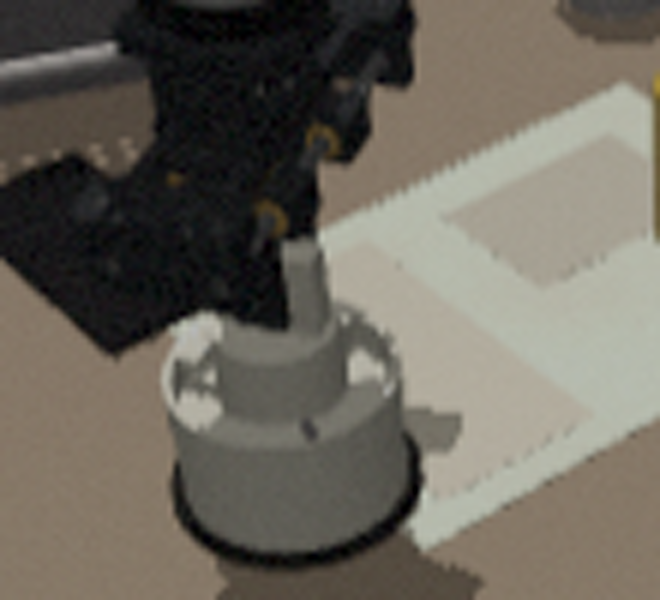

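Request:
send_rows --motion '[[[0, 1, 0, 0, 0, -0.012, 1], [0, 1, 0, 0, 0, -0.012, 1], [0, 1, 0, 0, 0, -0.012, 1], [0, 1, 0, 0, 0, -0.012, 1], [0, 1, 0, 0, 0, -0.012, 1]]]'

```text
clock: 11.63
tool_pos: [0.4826, 0.17, 0.1173]
eef_rot: [-0.617, 0.346, -0.346, 0.617]
contact_force: [0.2, -0.6, -0.7]
opening: 0.178
```

Request:
send_rows --motion '[[[0, 1, 0, 0, 0, -0.012, 1], [0, 1, 0, 0, 0, -0.012, 1], [0, 1, 0, 0, 0, -0.012, 1], [0, 0.8, 0, 0, 0, -0.012, 1], [0, 0, 0, 0, 0, 0, 1]]]'

```text
clock: 12.05
tool_pos: [0.4816, 0.1697, 0.1173]
eef_rot: [0.558, -0.434, 0.435, -0.558]
contact_force: [-0.4, -0.5, 0.2]
opening: 0.177
```

Run:
```python
from h import *
s=get_state()
R=Ro.from_quat(s["eef_rot"]).as_matrix()
print(s["clock"],s["tool_pos"],s["contact_force"],s["moment"],np.degrees(np.arctan2(R[1,2],R[0,2])))
```

```text
12.05 [0.48159356 0.16972732 0.11729149] [-0.43126851 -0.47660182  0.19736365] [-0.02346137  0.07545916 -0.00662378] 14.162773106344577
```

Request:
send_rows --motion '[[[0, 0.8, 0, 0, 0, -0.01, 1], [0, 0.8, 0, 0, 0, -0.01, 1], [0, 0.8, 0, 0, 0, -0.01, 1], [0, 0.2, 0, 0, 0, 0, 1], [0, 0, 0, 0, 0, 0, 1]]]'

```text
clock: 12.47
tool_pos: [0.481, 0.1696, 0.1173]
eef_rot: [-0.51, 0.489, -0.489, 0.51]
contact_force: [0.3, -0.1, -0.2]
opening: 0.178
```

Run:
```python
from h import *
s=get_state()
R=Ro.from_quat(s["eef_rot"]).as_matrix()
print(s["clock"],s["tool_pos"],s["contact_force"],s["moment"],np.degrees(np.arctan2(R[1,2],R[0,2])))
```

```text
12.4667 [0.48101641 0.1696     0.11729412] [ 0.33455034 -0.09238195 -0.2286618 ] [-0.10314013  0.04776117 -0.04537246] 2.3950074947047764
```

Request:
send_rows --motion '[[[0, 0.2, 0, 0, 0, 0, 1], [0, 0.2, 0, 0, 0, 0, 1], [0, 0.15, 0, 0, 0, 0, 1], [0, 0, 0, 0, 0, 0, 1], [0, 0, 0, 0, 0, 0, 1]]]'

```text
clock: 12.88
tool_pos: [0.4808, 0.1696, 0.1173]
eef_rot: [-0.499, 0.501, -0.501, 0.499]
contact_force: [-1.2, 0.4, 0.0]
opening: 0.178
```

Run:
```python
from h import *
s=get_state()
R=Ro.from_quat(s["eef_rot"]).as_matrix()
print(s["clock"],s["tool_pos"],s["contact_force"],s["moment"],np.degrees(np.arctan2(R[1,2],R[0,2])))
```

```text
12.8833 [0.48082339 0.16961794 0.11731659] [-1.24602108  0.41778884  0.03087102] [-0.06290308  0.17167961  0.5967086 ] -0.19111291477958178
```

The stop is felt (Mz 0.6 N m at 93.6° turned). Releasing and withdrawing upward.

Request:
send_rows --motion '[[[0, -0.1, 0, 0, 0, 0, 1], [0, 0, 0, 0, 0, 0, 0], [0, 0, 0, 0, 0, 0, 0], [0, 0, 0, 0, 0, 0, 0], [0, 0, 0, 0, 0, 0, 0]]]'

```text
clock: 13.3
tool_pos: [0.4813, 0.1694, 0.1173]
eef_rot: [-0.5, 0.499, -0.5, 0.501]
contact_force: [0.0, 0.2, -0.1]
opening: 0.455
```

Request:
send_rows --motion '[[[0, 0, 0, 0, -0.3, 0, 0], [0, 0, 0, 0, -1, 0, 0], [0, 0, 0, 0, -1, 0, 0], [0, 0, 0, 0, -1, 0, 0], [0, 0, 0, 0, -1, 0, 0]]]'

```text
clock: 13.72
tool_pos: [0.4809, 0.1694, 0.2046]
eef_rot: [-0.501, 0.499, -0.499, 0.501]
contact_force: [-0.2, 0.6, -0.3]
opening: 0.501
```

Request:
send_rows --motion '[[[0, 0, 0, 0, -1, 0, 0], [0, 0, 0, 1, 0, 0, 0], [0, 0, 0, 1, 0, 0, 0], [0, 0, 0, 1, 0, 0, 0], [0, 0, 0, 1, 0, 0, 0]]]'

```text
clock: 14.13
tool_pos: [0.4812, 0.0887, 0.224]
eef_rot: [-0.5, 0.499, -0.499, 0.501]
contact_force: [0.3, 0.2, 0.1]
opening: 0.502
```

Run:
```python
from h import *
import pickle
d=wrist();s=d["state"];print(s["clock"],s["tool_pos"],s["opening"],s["contact_force"]);pickle.dump(d,open("w7.pkl","wb"))
cv2.imwrite("pics/w7.png",d["img"][:,:,::-1])
t=imaging.snapshot("side")["img"][:,:,::-1]
cv2.imwrite("pics/s7.png",cv2.resize(t[90:190,220:330],None,fx=6,fy=6,interpolation=cv2.INTER_CUBIC))
```

```text
14.1333 [0.48121927 0.08872872 0.22397709] 0.5018304564189892 [0.29069621 0.15924706 0.14211883]
```

View pics/w7.png

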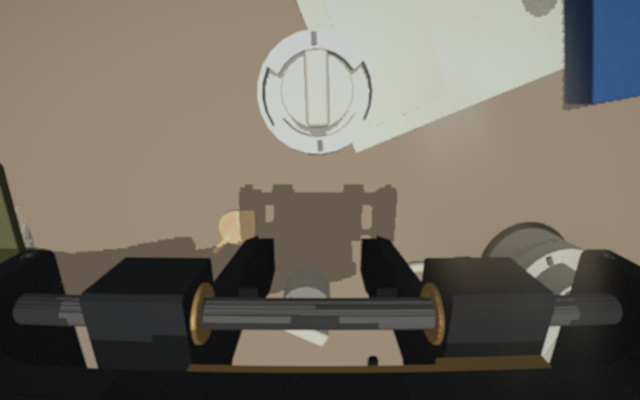

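View pics/s7.png

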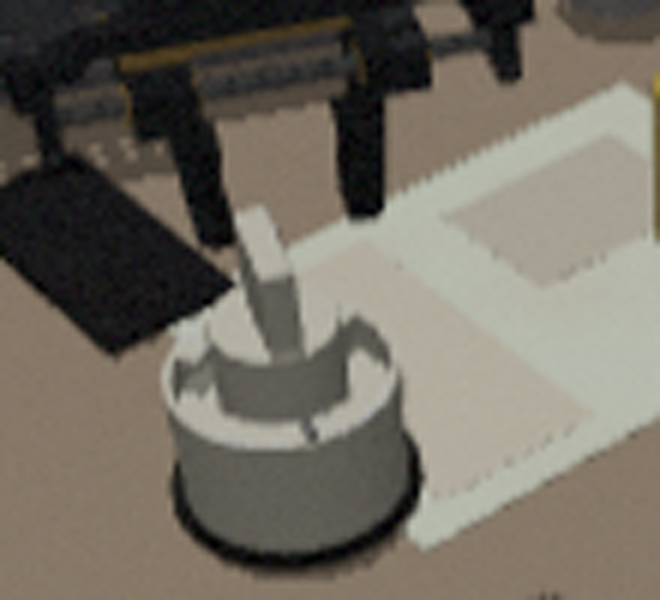

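In the wrist view the tab (316,50)–(317,127) lies along the ribs (314,38)–(320,146), about 2–3° past, which matches the stop. The jar is upright and centred, and the gripper is clear. One rest call, then I'll hand in.

Request:
send_rows --motion '[[[0, 0, 0, 0, 0, 0, 0], [0, 0, 0, 0, 0, 0, 0], [0, 0, 0, 0, 0, 0, 0], [0, 0, 0, 0, 0, 0, 0], [0, 0, 0, 0, 0, 0, 0]]]'

```text
clock: 14.65
tool_pos: [0.4812, 0.0904, 0.2232]
eef_rot: [-0.501, 0.499, -0.499, 0.501]
contact_force: [0.2, -0.1, -0.2]
opening: 0.5
```

Run:
```python
from h import *
d=wrist();s=d["state"]
p=cast(d,[[314,38],[320,146]],.071);q=cast(d,[[316,50],[317,127]],.137)
for x in (p,q): v=x[1]-x[0];print(x.mean(0),np.linalg.norm(v),np.degrees(np.arctan2(v[1],v[0])))
print(s["clock"],s["qd"].round(3),s["contact_force"]); job.finish_job()
```

```text
[0.48150563 0.17328716 0.071     ] 0.08943286042234289 -86.41992406259074
[0.48109458 0.1742091  0.137     ] 0.048563938187993705 -88.98177564240845
14.65 [ 0.006  0.     0.003  0.001  0.001 -0.001 -0.001] [ 0.24299175 -0.05603141 -0.19223453]
the job is handed in; nothing more can be done
```

The eared jar is locked onto the open base, and I handed the job in at 14.65 s; no verdict was reported. I picked the jar up by its tab and lowered it through the gaps until it touched the seat. I then turned it about 93.6° clockwise to a felt stop (0.6 N m), let go and moved clear.

- **Centring:** the last wrist measurement puts the jar within about 1 mm of the base's axis.
- **Angle:** the tab is about 2.6° off the line through the ribs, well inside the 20° limit.
- **Height:** I did not measure it after release. The side view shows the jar upright and down in the collar, and contact came at the expected seat height.
- **Clearance:** the gripper is clear, with no external force beyond sensor noise.
- **Plain jar:** I never went near it, but I did not measure its position again at the end.
- **Disagreement:** the cameras differed by up to about 6 mm sideways on where the base is. I aligned jar and base within the same wrist image, so this did not affect the fit.

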